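# Slide the flat scraper's grip end out over the sill edge

## Robot

A 6-joint arm with a two-finger parallel gripper is mounted at the origin on the work surface. World frame = base frame: x ahead of the robot, y to its left, z up, the work surface at z = 0. Lengths are in mm, angles in rad, forces in N, time in s.
With the tool pointing down it reaches from about 275 to 975 mm from the base axis. Payload 8.4 kg.
Tool frame: the origin (TCP) lies at the very end of the fingers, on their centre line; the grasp point (between the pads) lies 19 mm behind it; z points along the fingers, y is the direction in which the jaws open and shut (so a half turn about z gives the same grasp; the last joint's range is limited). The gripper opens to 92 mm and grips with 3 to 60 N. Pads are 20 mm wide; open, the fingers measure 128 mm over their backs; the gripper's body (75 mm by 189 mm) begins 69 mm behind the grasp point.
Start: joints at [-1.108, 0.353, 1.633, -0, 1.155, -0.002], TCP at [280.151, -558.697, 214.583] pointing down, gripper open.
Joint ranges: [-2.63, 2.63], [-0.92, 2.1], [0.06, 2.66], [-1.3, 4.44], [0, 2.69], [-3.02, 3.02]. Speed limits (rad/s): [2.22, 2.22, 2.79, 3.14, 3.14, 3.14].

## Interface

Orientations are given as a unit quaternion [w, x, y, z].
In Python, from plant import monitor, eyes, workorder gives the robot as it stands. The module is installed in compiled form; this text tells all that it offers.
- The arm moves only by the tool apply_moves, never from a script. Its argument "moves" is a list of rows, each a list of 3 entries, a list of its own where there are three numbers: the shift along the world's x, y, z in m, then the turn about the world's z in rad, then the opening, from 0 (shut) to 1 (fully open). In form: [[[x, y, z], turn, gripper], ...]. A call has 1 to 5 rows; each row is the pose to reach, as a shift and turn from the pose commanded when the call began; what a row does not reach only later rows make up. A row lasts 1/12 s, in which the tool goes at most 41.7 mm and 7.16 degrees, less where a joint would pass 70% of its speed; a pose out of reach is approached as far as the arm can. A call with a gripper value outside its range is refused whole. The fingers move at their own pace and stop on an object; the grip force is fixed at half the most. Time passes only in rows, so rows that repeat a pose let the fingers close. It gives the time, the measured TCP pose, the force and the opening at its end, in the units of the state.
- monitor.observe(): the state, without advancing time (a new reading comes with each control period).
- eyes.camera(name): name is "scene" or "top" or "wrist"; returns the picture (400x640x3 uint8, blue, green, red); there is no depth.
- eyes.get_calibration(name): a dict with "fx", "fy", "cx", "cy" (pixels), "world_from_camera" (4x4, takes a point from camera to world coordinates). Camera axes: x right, y down, z forward; pixel columns grow to the right and rows downward; lengths in mm; the calibration is good to about 2 mm. A picture is of the moment at which its call begins: read the wrist's pose just before it. get_calibration takes no time and is no camera call; for the wrist camera it gives the pose at the moment of the call.
- workorder.finish_job(): hands the job in, once; it reports no verdict.
The state is a dict: "time": time; "q": joint angles; "joint_vel": joint speeds; "effort": joint torques, N m; "ee_pos": TCP position; "tool_rot": TCP orientation; "ft_force": force on the tool from outside, world axes, zero at the start; "ft_torque": the same for the moment, N m; "grip_width": finger opening in mm.
Only numpy, scipy, OpenCV 4.12 (cv2) and the standard library are available. Lean on these libraries where they do the work, as an engineer would, in place of code of your own. Each camera call takes 0.05 s, during which the arm holds its last target.

## Task

With the fingertips, push the flat hand scraper along the concrete sill towards the edge nearest the robot until its whole yellow grip end, and nothing more of it, hangs out over that edge, with the scraper square to the edge, so that it can be picked up later by the grip. Only slide it: do not lift it, tip it or let it fall, and leave everything else on the sill where it stands.

Things in the scene. Friction and masses are not known exactly. Their poses are not given: they have to be found in the camera images.
- scraper: flat hand scraper lying on the sill, a plain slab 120 mm (its x) x 130 mm (its y) x 8 mm thick, about 0.2 kg. Origin at the centre of its underside. Along its x from -60 to -20 mm it is the yellow grip end (this end looks towards the sill edge at the start, turned by up to 0.35 rad), then a dark steel body from -20 to +30 mm, then the grey blade guard to +60 mm (the end to push on, towards the window)
- grip_line (a point): point on the scraper where the yellow grip end meets the dark steel part. It lies 20 mm on the -x side of the scraper's centre, half-way up its thickness and across its middle; axes as the scraper's. It is to come to lie over the sill edge
- sill_edge (a point): middle of the top edge of the sill that faces the robot. Its z is the height of the flat sill top (60 mm above the bench). Its y axis runs along the straight edge (550 mm each way), its x axis points across the sill towards the window. The sill reaches 420 mm from the edge to its back; a 60 mm high window rail with a crank handle (110 mm wide grey housing; handle reaching 60 mm forward of the rail) takes up the last 40 mm, and is fixed
- spray_bottle: amber glass spray bottle with black head and steel trigger, standing, 68 mm diameter, 162 mm tall, origin at the centre of its underside; leave alone
- squeegee_head: squeegee head lying flat, steel channel 200 mm along its x, 92 mm overall along its y, 26 mm high, origin at the underside near its middle; leave alone
- bucket_caddy: white plastic bucket caddy, 220 mm (x) x 120 mm (y), 100 mm walls, handle and contents up to 180 mm, origin at the centre of its underside; leave alone
- pole: telescoping aluminium pole lying along its y, 560 mm long, 36 mm high, origin at the underside at half its length; leave alone
- blade_cassette: blue plastic blade cassette, 22 mm (x) x 180 mm (y) x 13 mm high, origin at the centre of its underside; leave alone
- paste_tub: white tub with a blue lid, 84 mm diameter, 74 mm tall, origin at the centre of its underside; leave alone
There are look-alikes about, which are no part of the job. What is shaped like the scraper but purple is not meant.

How it is judged:
By the outcome, as a careful person would: the job done as asked, in the order asked, and still so for the second after the job is handed in, with the robot touching nothing.
It also fails if it takes over 45 s, if anything falls off the work surface, if the arm or the gripper's body presses on something with over 40 N, if the wrist force passes 120 N, or if a joint passes its speed limit or range.

## Working session

There is one attempt and no reset: what is moved stays moved. The work goes in short steps, Python scripts to look and compute and a tool call to move; the robot and the scene stay as the last step left them, time stands still between calls to the robot, and variables do not carry over. Pictures are saved under pics/ and viewed, and the job is handed in when it is done.

Besides the shell and the picture viewer there is one more tool, called after ">>>" as name(argument=value, ...), one argument or row to a line, values as JSON. apply_moves: Moves the arm, as the interface text tells. Its arguments: {"type":"object","properties":{"moves":{"type":"array"}},"required":["moves"]}

```bash
mkdir -p pics; python3 - <<'E'
from plant import monitor, eyes, workorder
import cv2,numpy as np
for n in ("scene","top","wrist"):
    c=eyes.get_calibration(n); print(n,{k:(np.round(v,3).tolist()) for k,v in c.items()})
    cv2.imwrite(f"pics/{n}0.png",eyes.camera(n))
s=monitor.observe(); print(s)
E
```

```text
scene {'fx': 493.293, 'fy': 493.293, 'cx': 318.19, 'cy': 209.258, 'world_from_camera': [[-0.803, 0.421, -0.422, 1227.418], [0.597, 0.565, -0.57, 939.517], [-0.002, -0.71, -0.704, 1224.489], [0.0, 0.0, 0.0, 1.0]]}
top {'fx': 442.088, 'fy': 442.088, 'cx': 327.502, 'cy': 201.957, 'world_from_camera': [[0.008, -0.976, 0.218, 316.02], [-1.0, -0.007, 0.006, 0.193], [-0.004, -0.218, -0.976, 1168.074], [0.0, 0.0, 0.0, 1.0]]}
wrist {'fx': 350.105, 'fy': 350.105, 'cx': 320.517, 'cy': 193.255, 'world_from_camera': [[0.448, -0.867, -0.217, 340.929], [-0.894, -0.436, -0.106, -528.707], [-0.002, 0.241, -0.97, 384.427], [0.0, 0.0, 0.0, 1.0]]}
{'time': 0.15, 'q': array([-1.10836154e+00,  3.53494129e-01,  1.63395693e+00, -1.77850185e-05,
        1.15517631e+00, -2.38928857e-03]), 'joint_vel': array([-0.00134055, -0.0013823 , -0.00344463, -0.00026273, -0.00112202,
        0.00116244]), 'effort': array([ 1.55153939e-03, -5.94203961e+01, -3.34469104e+01,  6.97212573e-02,
        2.03162211e-02, -6.05182004e-05]), 'ee_pos': array([ 280.00168633, -558.3563141 ,  214.0357015 ]), 'tool_rot': array([-5.01876744e-04,  9.73112715e-01,  2.30328844e-01, -1.25876772e-04]), 'ft_force': array([-0.35416552,  0.25030181,  0.32059709]), 'ft_torque': array([-0.06202026, -0.00199749,  0.02454048]), 'grip_width': 92.28106888176802}
```

View pics/top0.png

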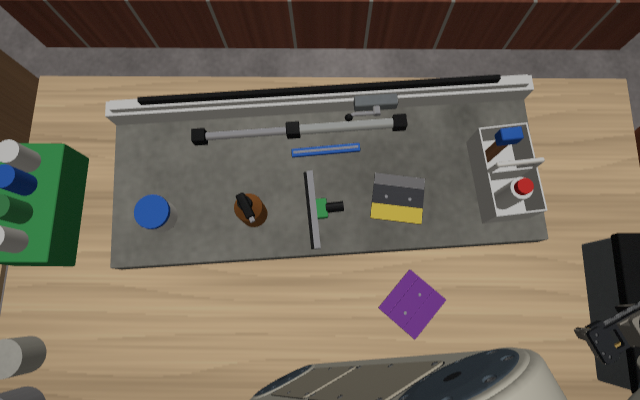

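View pics/scene0.png

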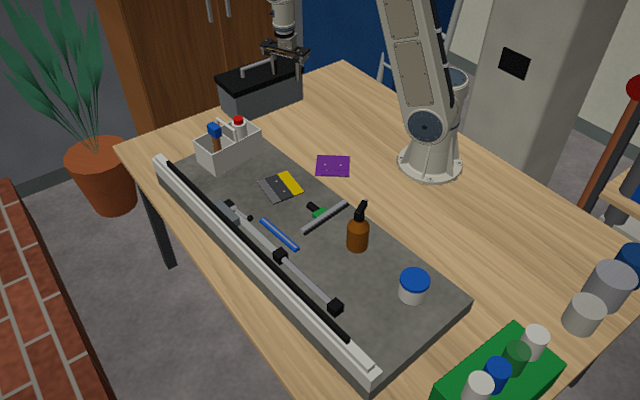

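View pics/wrist0.png

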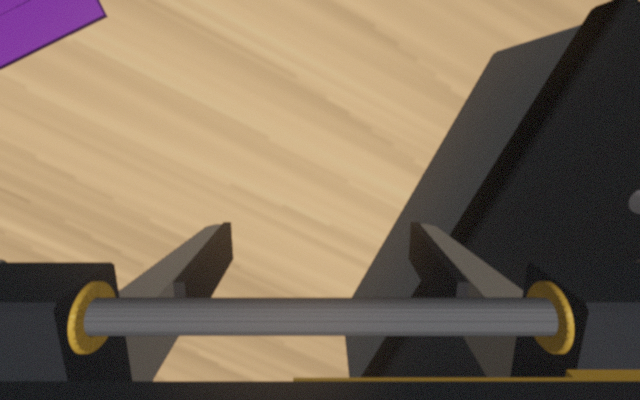

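The top view shows the scraper at about (398,198), yellow end facing the robot side. The squeegee's green handle end is at (343,207), the bucket is at (480–545,125–220), and the sill's front edge runs from (115,265) to (545,240). The purple decoy lies on the bench.

```bash
cat > h.py <<'E'
import numpy as np,cv2
def cast(c,uv,z):
    uv=np.atleast_2d(uv).astype(float)
    T=np.array(c["world_from_camera"]); d=np.c_[(uv[:,0]-c["cx"])/c["fx"],(uv[:,1]-c["cy"])/c["fy"],np.ones(len(uv))]@T[:3,:3].T
    o=T[:3,3]; return o+d*((z-o[2])/d[:,2])[:,None]
def proj(c,P):
    T=np.linalg.inv(np.array(c["world_from_camera"])); p=np.atleast_2d(P)@T[:3,:3].T+T[:3,3]
    return np.c_[p[:,0]/p[:,2]*c["fx"]+c["cx"],p[:,1]/p[:,2]*c["fy"]+c["cy"]]
def yellow(im,roi):
    hsv=cv2.cvtColor(im,cv2.COLOR_BGR2HSV); m=cv2.inRange(hsv,(20,120,80),(35,255,255))
    k=np.zeros_like(m); x0,y0,x1,y1=roi; k[y0:y1,x0:x1]=m[y0:y1,x0:x1]; return k
E
python3 - <<'E'
from h import *
im=cv2.imread("pics/top0.png")
a=cv2.resize(im[150:260,330:490],None,fx=5,fy=5,interpolation=cv2.INTER_CUBIC); cv2.imwrite("pics/topz.png",a)
im=cv2.imread("pics/scene0.png")
a=cv2.resize(im[140:250,240:400],None,fx=5,fy=5,interpolation=cv2.INTER_CUBIC); cv2.imwrite("pics/scenez.png",a)
E
```

```text
(no output)
```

View pics/topz.png

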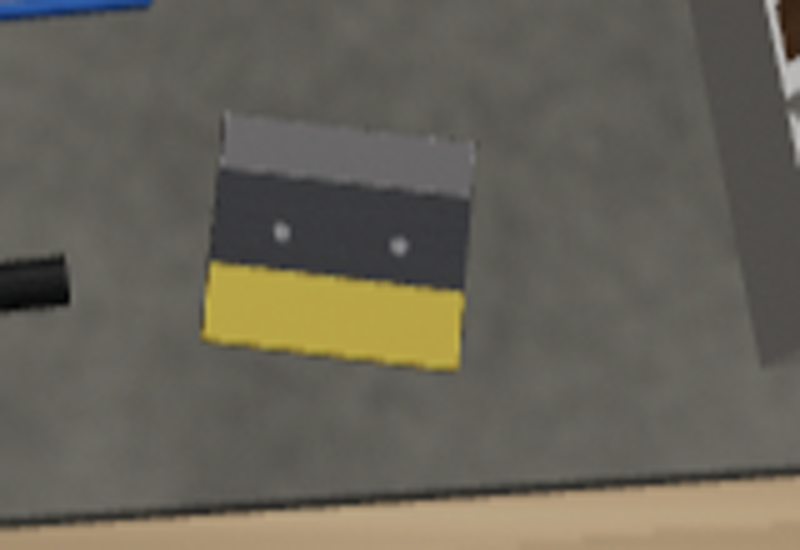

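View pics/scenez.png

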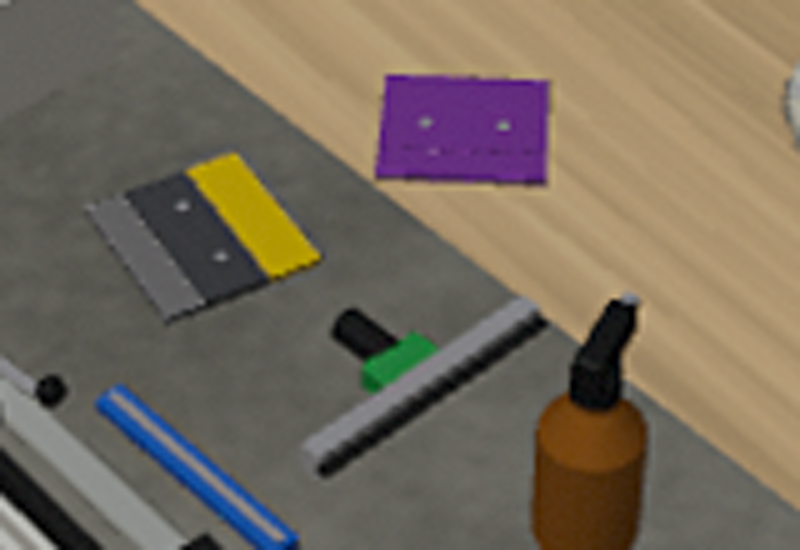

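```bash
python3 - <<'E'
from h import *
from plant import eyes
ct=eyes.get_calibration("top"); cs=eyes.get_calibration("scene")
f=lambda p,o:(np.array(p,float)+.5)/5-.5+o
n=["FL","FR","BL","BR","gL","gR","studL","studR"]
T=f([(203,338),(459,369),(224,112),(474,141),(209,263),(464,290),(282,232),(399,245)],(330,150))
S=f([(321,257),(238,153),(168,320),(88,206),(268,278),(188,173),(220,257),(182,206)],(240,140))
def ray(c,uv):
    M=np.array(c["world_from_camera"]); d=M[:3,:3]@np.array([(uv[0]-c["cx"])/c["fx"],(uv[1]-c["cy"])/c["fy"],1]); return M[:3,3],d
for k,a,b in zip(n,T,S):
    o1,d1=ray(ct,a);o2,d2=ray(cs,b)
    s=np.linalg.lstsq(np.c_[d1,-d2],o2-o1,rcond=None)[0]; p=o1+s[0]*d1;q=o2+s[1]*d2
    print(k,((p+q)/2).round(1),"gap",np.linalg.norm(p-q).round(1),"top@68",cast(ct,a,68)[0].round(1),"scene@68",cast(cs,b,68)[0].round(1))
# sill edge in top: per column find gray->dark/wood transition
im=cv2.imread("pics/top0.png"); g=cv2.cvtColor(im,cv2.COLOR_BGR2GRAY).astype(float)
pts=[]
for u in range(130,535,5):
    y0=int(265-(u-115)*25/430)
    col=g[y0-8:y0+10,u]
    d=np.diff(col)
    i=np.argmin(d[:14]); 
    pts.append((u,y0-8+i+.5))
    if u%60==10: print(u,y0-8,col.astype(int))
P=np.array(pts); W=cast(ct,P,60)[:,:2]
vx,vy,x0,y0=cv2.fitLine(W.astype(np.float32),cv2.DIST_HUBER,0,.01,.01).ravel()
print("top edge dir",vx,vy,"pt",x0,y0,"ang of normal",np.arctan2(-vx,vy)if vy>0 else np.arctan2(vx,-vy))
# scene edge
im=cv2.imread("pics/scene0.png"); hsv=cv2.cvtColor(im,cv2.COLOR_BGR2HSV)
pts=[]
for u in list(range(275,310,3))+list(range(365,430,4)):
    col=hsv[:,u,1].astype(int)
    pts.append
    y0=int(150+(u-280)*0.79)
    seg=col[y0-15:y0+25]
    i=np.argmin(np.diff(seg)); pts.append((u,y0-15+i+.5))
P=np.array(pts);W=cast(cs,P,60); print(np.c_[P,W[:,:2]].round(1)[::3])
nrm=np.array([abs(vy),-vx*np.sign(vy)]); print("dist to top line",((W[:,:2]-[x0,y0])@nrm).round(1))
E
```

```text
FL [ 521.4 -100.    68. ] gap 3.4 top@68 [ 522.7 -101.2   68. ] scene@68 [520.5 -98.5  68. ]
FR [ 505.6 -227.8   67.7] gap 5.9 top@68 [ 507.7 -229.9   68. ] scene@68 [ 504.3 -224.8   68. ]
BL [ 640.2 -112.    67.2] gap 4.7 top@68 [ 641.7 -113.6   68. ] scene@68 [ 639.4 -109.1   68. ]
BR [ 624.4 -239.8   70.9] gap 4.8 top@68 [ 627.  -242.2   68. ] scene@68 [ 621.7 -240.3   68. ]
gL [ 561.5 -104.5   66.7] gap 1.1 top@68 [ 561.6 -104.8   68. ] scene@68 [ 561.9 -102.9   68. ]
gR [ 546.4 -231.9   67. ] gap 6.2 top@68 [ 548.4 -234.    68. ] scene@68 [ 545.4 -227.9   68. ]
studL [ 577.1 -141.4   68. ] gap 2.5 top@68 [ 578.1 -142.3   68. ] scene@68 [ 576.5 -140.2   68. ]
studR [ 570.1 -200.4   69.7] gap 3.1 top@68 [ 571.7 -201.8   68. ] scene@68 [ 568.4 -200.5   68. ]
130 256 [103 103 104 104 104 105 107 106 106 105  93  65  68 132 157 157 157 156]
190 252 [107 108 109 108 108 108 108 108 109 109  95  66  51 117 145 147 150 151]
250 249 [106 106 108 108 108 107 107 108 107  95  66  50 122 150 151 152 154 156]
310 245 [ 91  96  96  96  96  96  95  95  96  84  61  47 116 144 145 148 150 151]
370 242 [ 90  91  91  90  90  90  92  91  81  57  44 131 160 156 154 152 150 149]
430 238 [ 98  99  99  99  98  98  98  98  86  60  47 129 161 163 166 167 165 163]
490 235 [105 105 104 104 102 103 103  90  65  51 125 153 155 157 158 160 161 163]
top edge dir 0.0727539 -0.9973499 pt 431.564 -1.3545648 ang of normal 0.07281823
[[ 275.   146.5  458.  -377.4]
 [ 284.   153.5  454.3 -320.9]
 [ 293.   160.5  450.7 -266.1]
 [ 302.   167.5  447.3 -213. ]
 [ 365.   205.5  391.9   76.8]
 [ 377.   224.5  418.1  167.4]
 [ 389.   234.5  416.6  223.2]
 [ 401.   243.5  412.3  273.9]
 [ 413.   252.5  408.1  322.8]
 [ 425.   261.5  404.1  370.2]]
dist to top line [-20.5 -17.8 -19.  -20.1 -21.2 -18.6 -19.7 -20.8 -18.2 -19.3 -20.3 -21.4
 -53.4 -20.3 -20.5 -20.7 -20.9 -21.1 -18.1 -21.5 -18.5 -18.7 -18.9 -19.1
 -19.3 -19.5 -19.7 -19.9  37.2]
```

Both views agree. The scraper top is at z≈68 and the edge line differs by 0–1 mm between them. The scraper's x axis points at −0.101 rad and the sill's at +0.073, so it needs about +0.174 rad of turn and a push of about 110 mm. I'll push with both open fingertips on the guard face, going around the bucket in front.

>>> apply_moves(
  moves=[
    [[0.01,0.037,0.012],-0.11,1],
    [[0.022,0.074,0.024],-0.22,1],
    [[0.034,0.111,0.036],-0.33,1],
    [[0.046,0.148,0.046],-0.44,1],
    [[0.058,0.186,0.046],-0.565,1],
  ],
)

```text
time: 0.57
ee_pos: [338.5, -373.1, 262.3]
tool_rot: [0.001, 0.999, -0.051, 0.001]
ft_force: [-0.1, -0.9, -0.6]
grip_width: 91.9
```

>>> apply_moves(
  moves=[
    [[0.012,0.039,0],0,1],
    [[0.024,0.078,0],0,1],
    [[0.036,0.117,0],0,1],
    [[0.048,0.156,0],0,1],
    [[0.06,0.195,0],0,1],
  ],
)

```text
time: 0.98
ee_pos: [397.7, -177.3, 260.6]
tool_rot: [0.0, 0.999, -0.048, 0.0]
ft_force: [1.4, -0.0, -1.2]
grip_width: 92.0
```

```bash
python3 - <<'E'
from plant import monitor
s=monitor.observe(); print(s["time"],s["ee_pos"],s["tool_rot"],s["q"],s["ft_force"])
w,x,y,z=s["tool_rot"]; import numpy as np; print("tool y ang",np.arctan2(w*w-x*x+y*y-z*z,2*(x*y-w*z)))
E
```

```text
0.9833 [ 397.69080278 -177.26155946  260.63771305] [ 2.77397968e-05  9.98852406e-01 -4.78942418e-02  1.12568188e-04] [-4.22765367e-01  6.99350462e-04  1.96016559e+00  3.33081782e-05
  1.18049789e+00  1.24384343e+00] [ 1.36572317 -0.03634124 -1.19091317]
tool y ang -1.6666214747645791
```

>>> apply_moves(
  moves=[
    [[0.04,0,0],-0.005,1],
    [[0.08,0,0],-0.005,1],
    [[0.12,0,0],-0.005,1],
    [[0.16,0,0],-0.005,1],
    [[0.2,0,0],-0.005,1],
  ],
)

```text
time: 1.4
ee_pos: [599.5, -178.6, 260.3]
tool_rot: [-0.0, 0.999, -0.05, -0.0]
ft_force: [-0.2, -0.5, 0.7]
grip_width: 92.2
```

>>> apply_moves(
  moves=[
    [[0.03,-0.001,0],0,1],
    [[0.06,-0.001,0],0,1],
    [[0.06,-0.001,-0.04],0,1],
    [[0.06,-0.001,-0.08],0,1],
    [[0.06,-0.001,-0.11],0,1],
  ],
)

```text
time: 1.82
ee_pos: [657.1, -179.7, 147.3]
tool_rot: [-0.0, 0.999, -0.05, -0.001]
ft_force: [1.2, -0.1, -1.2]
grip_width: 91.9
```

```bash
python3 - <<'E'
from plant import monitor,eyes
import cv2
s=monitor.observe(); print(s["time"],s["ee_pos"],s["ft_force"])
cv2.imwrite("pics/w1.png",eyes.camera("wrist"));cv2.imwrite("pics/t1.png",eyes.camera("top"))
E
```

```text
1.8167 [ 657.10007091 -179.65690118  147.3288868 ] [ 1.23081583 -0.10974767 -1.17089869]
```

View pics/w1.png

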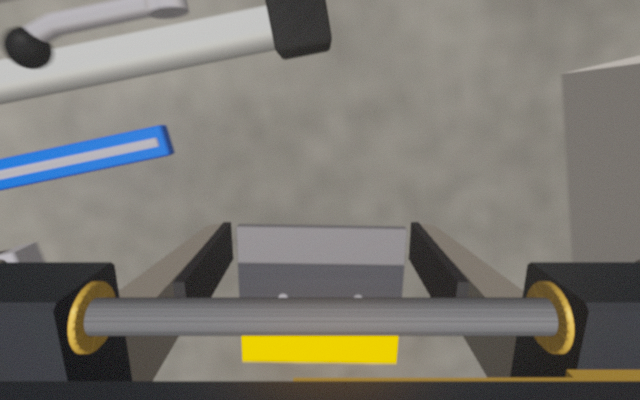

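View pics/t1.png

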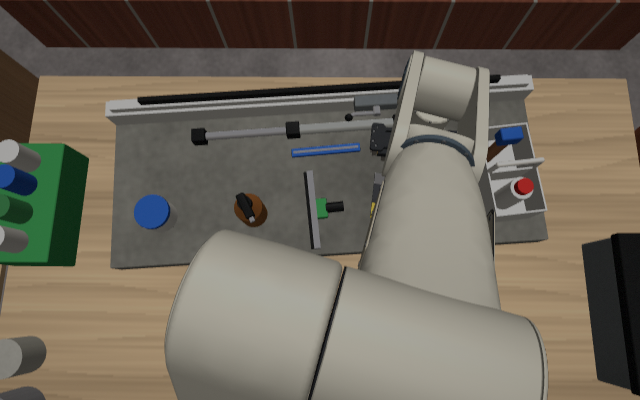

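The wrist view shows the guard's back edge between the fingers, from (238,225) to (405,227), nearly square to the tool. I'll compute its world place.

```bash
python3 - <<'E'
from plant import monitor,eyes
from h import *
c=eyes.get_calibration("wrist"); im=cv2.imread("pics/w1.png")
g=cv2.cvtColor(im,cv2.COLOR_BGR2GRAY)
print(g[215:235,260],g[215:235,380])
print(cast(c,[(238,225),(405,227),(238,264),(404,264)],68).round(1))
print(proj(c,[[657.1,-179.7,147.3]]))
E
```

```text
[133 130 130 130 131 130 129 127 122 111 107 116 137 144 147 150 150 150
 149 150] [133 131 133 135 134 135 132 133 135 133 127 113 109 123 138 143 148 145
 148 147]
[[ 641.5 -116.    68. ]
 [ 627.6 -239.7   68. ]
 [ 610.1 -111.    68. ]
 [ 597.5 -237.7   68. ]]
[[320.81721297 237.22043636]]
```

>>> apply_moves(
  moves=[
    [[0,0,-0.035],0,1],
    [[0,0,-0.06],0,1],
    [[0,0,-0.07],0,1],
    [[0,0,-0.075],0,1],
    [[0,0,-0.075],0,1],
  ],
)

```text
time: 2.33
ee_pos: [658.2, -180.3, 76.4]
tool_rot: [0.0, 0.999, -0.05, 0.0]
ft_force: [1.2, 0.1, 0.2]
grip_width: 92.2
```

>>> apply_moves(
  moves=[
    [[0,0,-0.003],0,1],
    [[0,0,-0.003],0,1],
    [[0,0,-0.003],0,1],
  ],
)

```text
time: 2.58
ee_pos: [658.6, -180.4, 74.1]
tool_rot: [0.0, 0.999, -0.05, 0.001]
ft_force: [0.8, -0.3, -0.5]
grip_width: 91.9
```

>>> apply_moves(
  moves=[
    [[0,0,-0.006],0,1],
    [[0,0,-0.008],0,1],
    [[0,0,-0.009],0,1],
    [[0,0,-0.009],0,1],
  ],
)

```text
time: 2.92
ee_pos: [657.5, -180.1, 63.2]
tool_rot: [-0.0, 0.999, -0.05, -0.0]
ft_force: [-0.4, -0.8, -0.5]
grip_width: 91.8
```

>>> apply_moves(
  moves=[
    [[0,0,-0.001],0,1],
    [[0,0,-0.002],0,1],
    [[0,0,-0.002],0,1],
  ],
)

```text
time: 3.17
ee_pos: [657.7, -180.1, 61.4]
tool_rot: [-0.0, 0.999, -0.05, -0.0]
ft_force: [-0.1, -0.8, -0.1]
grip_width: 91.6
```

>>> apply_moves(
  moves=[
    [[0,0,0.0015],0,1],
    [[-0.004,0.001,0.0015],0,1],
    [[-0.008,0.002,0.0015],0,1],
    [[-0.011,0.003,0.0015],0,1],
    [[-0.013,0.003,0.0015],0,1],
  ],
)

```text
time: 3.58
ee_pos: [644.3, -176.9, 63.2]
tool_rot: [-0.0, 0.999, -0.05, 0.0]
ft_force: [0.3, 0.7, 0.3]
grip_width: 91.8
```

>>> apply_moves(
  moves=[
    [[-0.003,0,0],0,1],
    [[-0.006,0.001,0],0,1],
    [[-0.006,0.001,0],0,1],
  ],
)

```text
time: 3.83
ee_pos: [638.2, -176.1, 63.2]
tool_rot: [-0.0, 0.999, -0.05, -0.0]
ft_force: [0.2, -0.2, 0.3]
grip_width: 91.4
```

```bash
python3 - <<'E'
from plant import monitor,eyes
from h import *
s=monitor.observe(); print(s["time"],s["ee_pos"],s["ft_force"])
cv2.imwrite("pics/w2.png",eyes.camera("wrist"));cv2.imwrite("pics/s2.png",eyes.camera("scene"))
E
```

```text
3.8333 [ 638.21498909 -176.06705898   63.17185234] [ 0.20069609 -0.19815522  0.33901516]
```

View pics/w2.png

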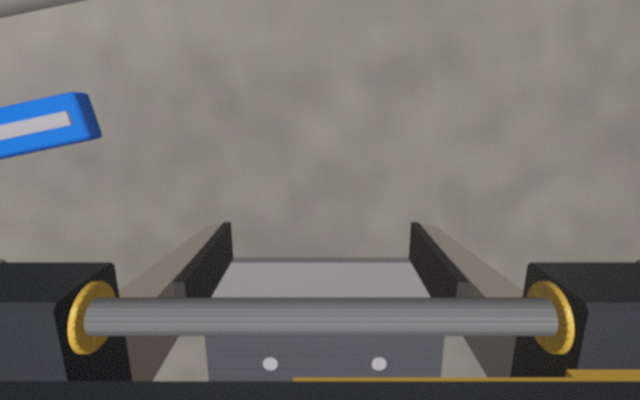

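View pics/s2.png

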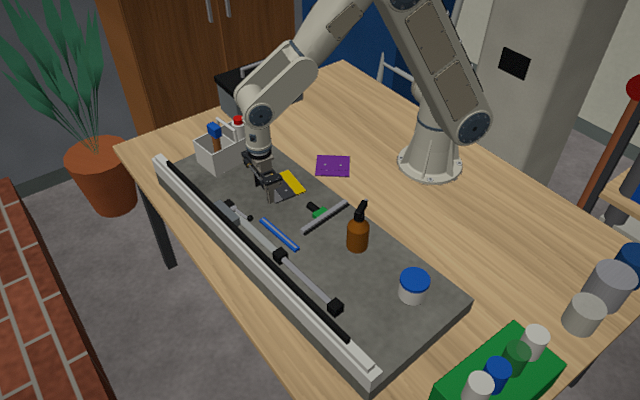

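```bash
cat >> h.py <<'E'
def backedge(c,im,cols=(250,390)):
    g=cv2.cvtColor(im,cv2.COLOR_BGR2GRAY).astype(float); g=cv2.GaussianBlur(g,(5,3),0)
    P=[]
    for u in range(*cols,5):
        r=int(np.argmin(g[232:290,u]))+232; P.append((u,r))
    return np.array(P)
E
python3 - <<'E'
from plant import eyes
from h import *
c=eyes.get_calibration("wrist");im=cv2.imread("pics/w2.png")
P=backedge(c,im);print(P[::6].tolist());W=cast(c,P,66)
print(W[[0,-1]].round(1), np.polyfit(W[:,1],W[:,0],1))
cv2.imwrite("pics/w2z.png",cv2.resize(im[210:310,200:440],None,fx=3,fy=3))
E
```

```text
[[250, 259], [280, 259], [310, 259], [340, 259], [370, 260]]
[[ 633.5 -139.2   66. ]
 [ 626.5 -208.7   66. ]] [1.01637396e-01 6.47609142e+02]
```

View pics/w2z.png

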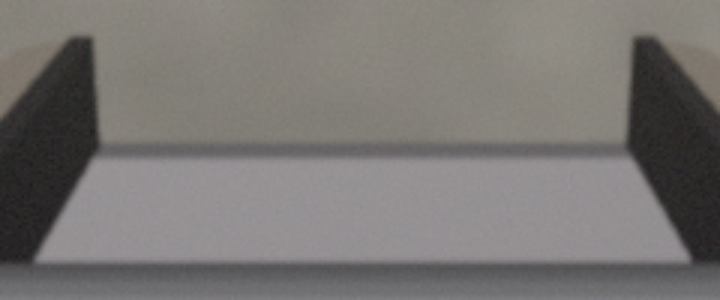

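The fingertips are flush with the guard's back edge, whose zoomed corners sit at the fingers' front faces. Now pushing along an arc.

>>> apply_moves(
  moves=[
    [[-0.005,0.001,0],0.008,1],
    [[-0.012,0.0022,0],0.019,1],
    [[-0.02,0.0036,0],0.032,1],
    [[-0.028,0.0049,0],0.044,1],
    [[-0.036,0.0062,0],0.057,1],
  ],
)

```text
time: 4.35
ee_pos: [601.8, -169.8, 63.2]
tool_rot: [0.0, 1.0, -0.021, 0.0]
ft_force: [1.4, -0.8, 1.3]
grip_width: 91.7
```

>>> apply_moves(
  moves=[
    [[-0.008,0.0011,0],0.013,1],
    [[-0.016,0.0021,0],0.026,1],
    [[-0.023,0.0029,0],0.037,1],
    [[-0.028,0.0034,0],0.044,1],
    [[-0.03,0.0036,0],0.048,1],
  ],
)

```text
time: 4.77
ee_pos: [571.8, -166.2, 63.1]
tool_rot: [-0.0, 1.0, 0.003, -0.0]
ft_force: [1.8, 0.7, 0.4]
grip_width: 91.8
```

```bash
python3 - <<'E'
from plant import monitor,eyes
from h import *
s=monitor.observe(); print(s["time"],s["ee_pos"],s["ft_force"],2*np.arctan2(s["tool_rot"][2],s["tool_rot"][1]))
c=eyes.get_calibration("wrist");im=eyes.camera("wrist")
cv2.imwrite("pics/w3.png",im);sc=eyes.camera("scene");cv2.imwrite("pics/s3.png",cv2.resize(sc[140:250,220:400],None,fx=4,fy=4,interpolation=cv2.INTER_CUBIC));cv2.imwrite("pics/s3r.png",sc)
tp=eyes.camera("top");cv2.imwrite("pics/t3.png",tp)
W=cast(c,backedge(c,im),66);print(W[[0,-1]].round(1), np.polyfit(W[:,1],W[:,0],1))
E
```

```text
4.7667 [ 571.77139861 -166.2487545    63.10651975] [1.80653849 0.73158679 0.40227914] 0.00502692976630288
[[ 562.8 -130.1   66. ]
 [ 563.2 -199.9   66. ]] [-5.70242034e-03  5.62071399e+02]
```

View pics/w3.png

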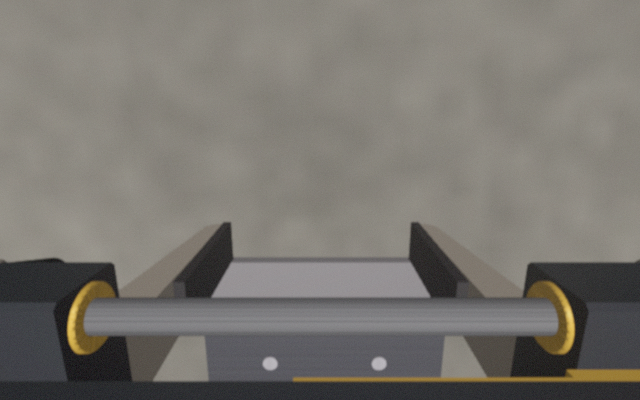

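View pics/s3.png

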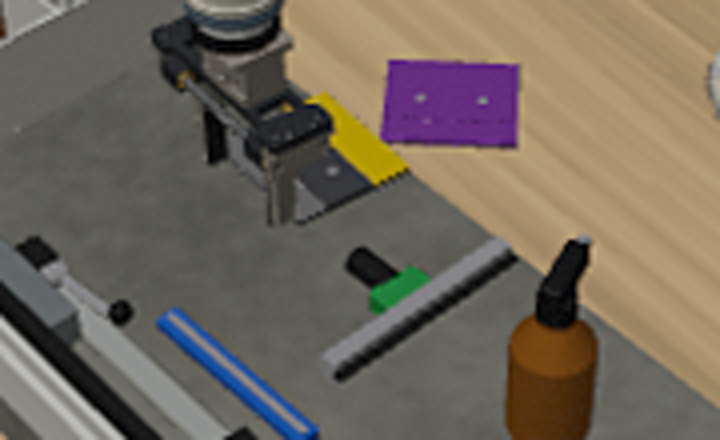

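View pics/t3.png

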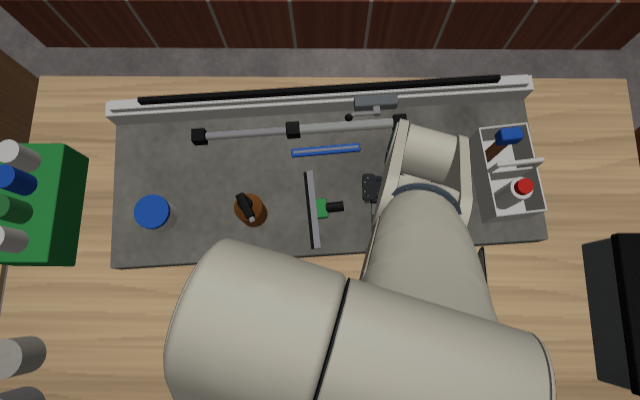

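In the wrist view the scraper sits exactly as before (edge row 259), so it moves rigidly with the fingers. The top view shows the other items undisturbed. I'll push to about 7 mm short with the full turn, then back off and measure.

>>> apply_moves(
  moves=[
    [[-0.007,0.0007,0],0.015,1],
    [[-0.014,0.0013,0],0.03,1],
    [[-0.021,0.0018,0],0.046,1],
    [[-0.027,0.0021,0],0.06,1],
    [[-0.031,0.0023,0],0.068,1],
  ],
)

```text
time: 5.33
ee_pos: [540.6, -163.9, 63.0]
tool_rot: [-0.0, 0.999, 0.037, -0.0]
ft_force: [2.0, -1.0, -0.3]
grip_width: 91.8
```

>>> apply_moves(
  moves=[
    [[0,0,0],0,1],
    [[0.005,0.0003,0],0,1],
    [[0.015,0.001,0],0,1],
    [[0.03,0.002,0.01],0,1],
    [[0.05,0.003,0.04],0,1],
  ],
)

```text
time: 5.75
ee_pos: [589.5, -160.2, 99.7]
tool_rot: [-0.001, 0.999, 0.036, -0.004]
ft_force: [-0.0, 0.3, -0.5]
grip_width: 92.1
```

>>> apply_moves(
  moves=[
    [[0,0,0.04],0,1],
    [[0,0,0.08],0,1],
    [[0,0,0.12],0,1],
    [[0,0,0.16],0,1],
    [[0,0,0.18],0,1],
  ],
)

```text
time: 6.17
ee_pos: [594.4, -161.3, 288.7]
tool_rot: [0.001, 0.999, 0.036, 0.003]
ft_force: [0.5, -0.3, -0.1]
grip_width: 91.8
```

```bash
python3 - <<'E'
from plant import monitor,eyes
from h import *
s=monitor.observe(); print(s["time"],s["ee_pos"],s["ft_force"],2*np.arctan2(s["tool_rot"][2],s["tool_rot"][1]))
print(eyes.get_calibration("wrist"))
for n in ("wrist","scene","top"): cv2.imwrite(f"pics/{n}4.png",eyes.camera(n))
E
```

```text
6.1667 [ 594.38196932 -161.33361725  288.74960094] [ 0.48409535 -0.30569931 -0.14643977] 0.07269342828700427
{'fx': 350.10456704649323, 'fy': 350.10456704649323, 'cx': 320.51730531901785, 'cy': 193.255336730069, 'world_from_camera': array([[ 7.28457137e-02, -9.69272106e-01, -2.34957627e-01,
         6.61181063e+02],
       [-9.97342358e-01, -7.04852748e-02, -1.84403680e-02,
        -1.56553909e+02],
       [ 1.31268146e-03,  2.35676496e-01, -9.71830678e-01,
         4.59604224e+02],
       [ 0.00000000e+00,  0.00000000e+00,  0.00000000e+00,
         1.00000000e+00]])}
```

View pics/wrist4.png

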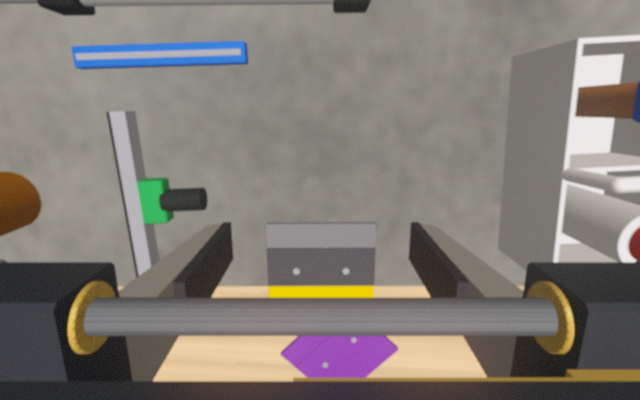

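View pics/top4.png

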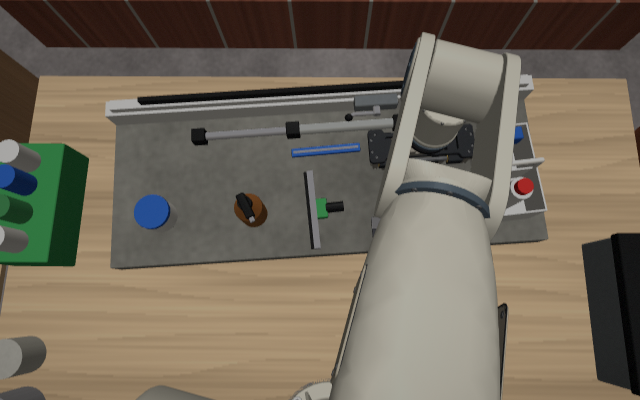

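View pics/scene4.png

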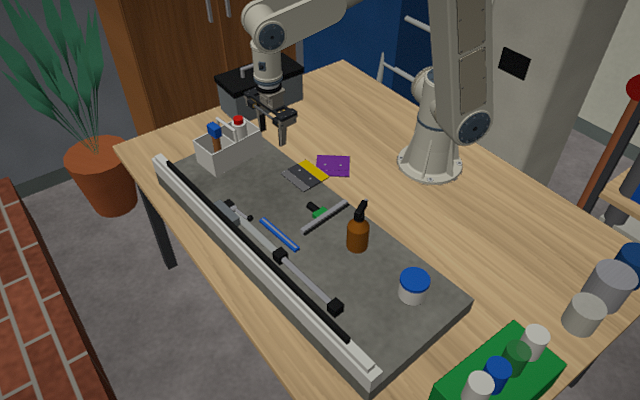

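The wrist view shows the yellow boundary at row ~286 (cols 268–374), level with the sill edge at rows ~285–287 on both sides. The arm hides the scraper from the top camera. I'll measure with the wrist and scene views.

```bash
python3 - <<'E'
from plant import eyes
from h import *
cv2.imwrite("pics/w4z.png",cv2.resize(cv2.imread("pics/wrist4.png")[215:305,180:460],None,fx=2.8,fy=2.8*2,interpolation=cv2.INTER_CUBIC))
cv2.imwrite("pics/s4z.png",cv2.resize(cv2.imread("pics/scene4.png")[145:205,270:370],None,fx=8,fy=8,interpolation=cv2.INTER_CUBIC))
c=eyes.get_calibration("wrist"); im=cv2.imread("pics/wrist4.png").astype(float)
sat=cv2.cvtColor(im.astype(np.uint8),cv2.COLOR_BGR2HSV)[...,1].astype(float)
yb=im[...,2]-im[...,0]  # R-B: wood & yellow high
def sub(col,r0,r1,thr=None):
    v=col[r0:r1]; lo,hi=v[:4].mean(),v[-4:].mean(); t=(lo+hi)/2
    i=np.argmax(v>t); return r0+i-1+(t-v[i-1])/(v[i]-v[i-1])
E_=[(u,sub(yb[:,u],276,296)) for u in list(range(215,255,4))+list(range(388,420,4))]
Y=[(u,sub(yb[:,u],276,296)) for u in range(276,370,4)]
print(np.round(E_,1).tolist()); print(np.round(Y,1).tolist())
We=cast(c,E_,60);Wy=cast(c,Y,68)
pe=np.polyfit(We[:,1],We[:,0],1);py=np.polyfit(Wy[:,1],Wy[:,0],1)
print("edge",pe,"grip",py,"edge x at -165",np.polyval(pe,-165),"grip",np.polyval(py,-165), "resid",np.std(We[:,0]-np.polyval(pe,We[:,1])))
g=cv2.GaussianBlur(im.mean(2),(5,1),0)
B=[(u,218+np.argmin(g[218:232,u])) for u in range(275,370,4)];Wb=cast(c,B,68);pb=np.polyfit(Wb[:,1],Wb[:,0],1);print(pb,np.polyval(pb,-165))
E
```

```text
[[215.0, 287.2], [219.0, 285.4], [223.0, 285.6], [227.0, 285.6], [231.0, 285.6], [235.0, 285.6], [239.0, 285.4], [243.0, 285.5], [247.0, 285.4], [251.0, 285.4], [388.0, 285.4], [392.0, 285.3], [396.0, 285.4], [400.0, 285.3], [404.0, 285.3], [408.0, 285.2], [412.0, 285.2], [416.0, 285.3]]
[[276.0, 285.8], [280.0, 285.7], [284.0, 285.7], [288.0, 285.7], [292.0, 285.7], [296.0, 285.7], [300.0, 285.6], [304.0, 285.6], [308.0, 285.6], [312.0, 285.6], [316.0, 285.6], [320.0, 285.6], [324.0, 285.5], [328.0, 285.5], [332.0, 285.5], [336.0, 285.5], [340.0, 285.5], [344.0, 285.5], [348.0, 285.5], [352.0, 285.5], [356.0, 285.5], [360.0, 285.5], [364.0, 285.5], [368.0, 285.4]]
edge [-7.54787534e-02  4.33241907e+02] grip [-7.60922720e-02  4.37332365e+02] edge x at -165 445.6959013627411 grip 449.8875901845149 resid 0.5246383098075527
[-7.57272665e-02  5.18928273e+02] 531.4232719179561
```

View pics/w4z.png

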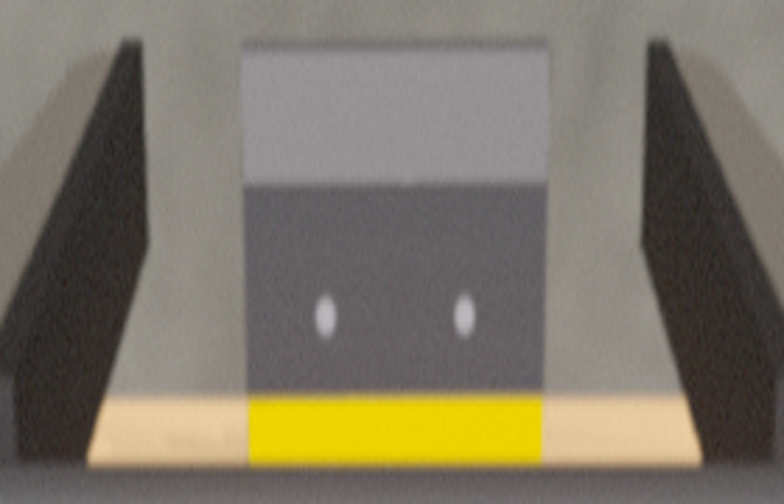

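View pics/s4z.png

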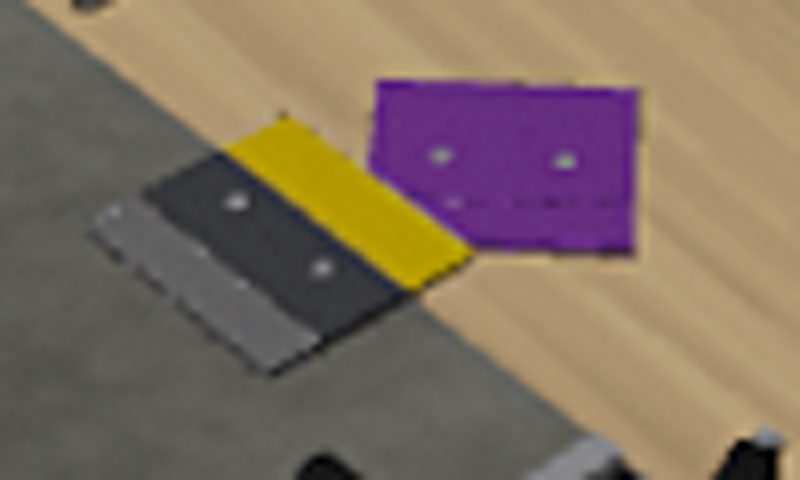

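The scraper is square to the edge (slopes −0.0755 and −0.0761). The wrist view says 4.2 mm remain, but the wrist and top edge positions differ by 2 mm. I'll look from straight above the edge, where height parallax vanishes.

>>> apply_moves(
  moves=[
    [[-0.04,-0.003,0],0,1],
    [[-0.08,-0.006,0],0,1],
    [[-0.12,-0.009,0],0,1],
    [[-0.16,-0.012,0],0,1],
    [[-0.2,-0.015,0],0,1],
  ],
)

```text
time: 6.73
ee_pos: [389.4, -175.5, 280.9]
tool_rot: [-0.001, 0.999, 0.037, -0.002]
ft_force: [0.1, -0.8, 0.7]
grip_width: 92.1
```

>>> apply_moves(
  moves=[
    [[-0.013,-0.001,0],0,1],
    [[-0.013,-0.001,0],0,1],
    [[-0.013,-0.001,0],0,1],
    [[-0.013,-0.001,0],0,1],
  ],
)

```text
time: 7.07
ee_pos: [380.0, -177.2, 282.7]
tool_rot: [-0.0, 0.999, 0.036, 0.0]
ft_force: [-0.8, 0.9, 0.2]
grip_width: 91.8
```

```bash
cat > m.py <<'E'
from plant import eyes,monitor
from h import *
import sys
t=sys.argv[1]
s=monitor.observe(); c=eyes.get_calibration("wrist")
print(s["time"],s["ee_pos"],s["ft_force"],np.array(c["world_from_camera"])[:3,3])
im=eyes.camera("wrist"); cv2.imwrite(f"pics/wrist{t}.png",im)
for n in ("scene","top"): cv2.imwrite(f"pics/{n}{t}.png",eyes.camera(n))
for (n,P) in (("edge",[[443.5,-165,60]]),("cornersback",[[531,-165,68]])): print(n,proj(c,P))
E
python3 m.py 5
```

```text
7.0667 [ 380.02126346 -177.1881859   282.72758425] [-0.77016111  0.85045889  0.19243252] [ 447.8525372  -172.73986336  453.21606988]
edge [[313.53687215 109.72827502]]
cornersback [[319.25350415  20.99731835]]
```

View pics/wrist5.png

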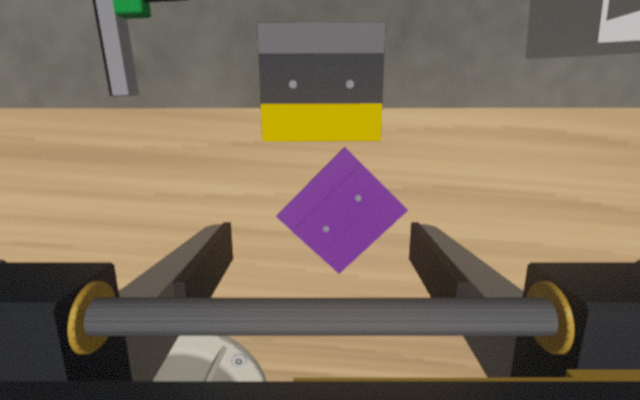

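View pics/top5.png

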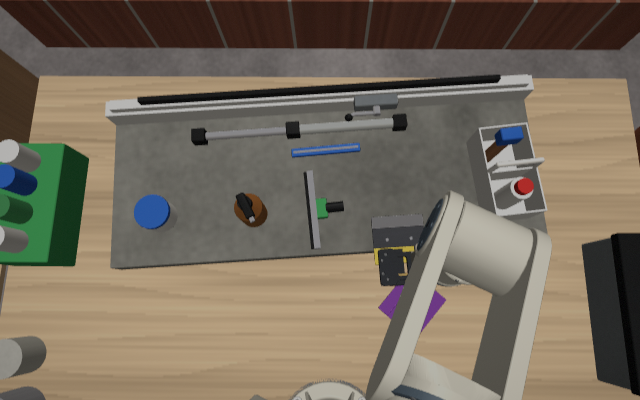

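The view is from straight above: the grip boundary is at row ~103 (cols 260–382) and the sill edge at row ~107.5 on both sides.

```bash
cat > e.py <<'E'
from plant import eyes
from h import *
import sys
im=cv2.imread(f"pics/wrist{sys.argv[1]}.png").astype(float)
c=eyes.get_calibration("wrist")
yb=cv2.GaussianBlur(im[...,2]-im[...,0],(5,1),0)
def sub(v,r0,r1):
    v=v[r0:r1]; lo,hi=np.median(v[:5]),np.median(v[-5:]); t=(lo+hi)/2
    i=np.argmax(v>t); return r0+i-1+(t-v[i-1])/(v[i]-v[i-1])
E_=[(u,sub(yb[:,u],95,120)) for u in list(range(180,250,4))+list(range(392,480,4))]
Y=[(u,sub(yb[:,u],92,116)) for u in range(268,376,4)]
g=cv2.GaussianBlur(im.mean(2),(5,1),0)
F=[(u,135+np.argmax(-np.diff(yb[130:152,u]))-5+.5) for u in range(268,376,4)]
B=[(u,10+np.argmax(np.abs(np.diff(g[10:36,u])))+.5) for u in range(268,376,4)]
fit=lambda W:np.polyfit(W[:,1],W[:,0],1)
R={}
for n,P,z in (("edge",E_,60),("grip",Y,68),("front",F,68),("back",B,68)):
    W=cast(c,P,z); p=fit(W); R[n]=np.polyval(p,-165); print(n,"rows",np.round([P[0][1],P[-1][1]],2),"slope",p[0].round(4),"x@-165",R[n].round(2))
print("grip-edge",(R["grip"]-R["edge"])*.9973, "grip-front",(R["grip"]-R["front"])*.9973,"back-grip",(R["back"]-R["grip"])*.9973)
E
python3 e.py 5
python3 - <<'E'
from plant import eyes
from h import *
c=eyes.get_calibration("scene")
# scene4 zoom: gL (410,292), gR(222,152); edge pts: (600,436)?,(30,3)
f=lambda p:(np.array(p,float)+.5)/8-.5+(270,145)
G=cast(c,f([(410,292),(222,152)]),68); 
im=cv2.imread("pics/scene4.png").astype(float); yb=im[...,2]-im[...,0]
P=[]
for u in list(range(274,292,1))+list(range(330,346)):
    r=148+(u-274)*0.785
    a,b=int(r-10),int(r+10); v=yb[a:b,u]; lo,hi=v[-3:].mean(),v[:3].mean(); t=(lo+hi)/2; i=np.argmax(v<t); P.append((u,a+i-1+(v[i-1]-t)/(v[i-1]-v[i])))
W=cast(c,P,60); p=np.polyfit(W[:,1],W[:,0],1); print("scene edge",p,np.polyval(p,-165),"res",np.std(W[:,0]-np.polyval(p,W[:,1])))
print(G.round(1),(G[:,0]-np.polyval(p,G[:,1]))*.9973)
E
```

```text
edge rows [107.41 107.14] slope -0.0741 x@-165 445.73
grip rows [103.37 103.02] slope -0.0755 x@-165 450.02
front rows [140.5 140.5] slope -0.0738 x@-165 410.51
back rows [22.5 22.5] slope -0.0726 x@-165 529.38
grip-edge 4.2815530804213635 grip-front 39.40862248877184 back-grip 79.14513690216002
scene edge [-4.61690494e-02  4.31596772e+02] 439.2146650334209 res 9.613437321519019
[[ 442.3 -104.7   68. ]
 [ 453.4 -233.7   68. ]] [ 5.88362022 11.02169114]
```

The straight-down view gives 4.3 mm remaining, matching the other wrist pose (4.2). The printed grip width of 39.4 mm against a true 40 confirms the scale. My scene fit was bad (residual 9.6 mm), so I'm discarding it. I'll retrace the path and push 4.3 mm past the last contact pose.

>>> apply_moves(
  moves=[
    [[0.04,0.003,0],0,1],
    [[0.08,0.006,0],0,1],
    [[0.12,0.009,0],0,1],
    [[0.16,0.012,0],0,1],
    [[0.2,0.015,0],0,1],
  ],
)

```text
time: 7.63
ee_pos: [581.4, -161.3, 282.3]
tool_rot: [-0.0, 0.999, 0.037, -0.0]
ft_force: [-0.4, -0.0, 0.4]
grip_width: 91.6
```

>>> apply_moves(
  moves=[
    [[0.013,0.001,0],0,1],
    [[0.013,0.001,-0.04],0,1],
    [[0.013,0.001,-0.08],0,1],
    [[0.013,0.001,-0.12],0,1],
    [[0.013,0.001,-0.16],0,1],
  ],
)

```text
time: 8.05
ee_pos: [592.5, -160.5, 120.8]
tool_rot: [-0.0, 0.999, 0.037, 0.0]
ft_force: [0.6, 0.9, 0.0]
grip_width: 91.8
```

>>> apply_moves(
  moves=[
    [[0,0,-0.02],0,1],
    [[0,0,-0.04],0,1],
    [[0,0,-0.052],0,1],
    [[0,0,-0.058],0,1],
    [[0,0,-0.06],0,1],
  ],
)

```text
time: 8.47
ee_pos: [591.7, -160.7, 62.0]
tool_rot: [-0.0, 0.999, 0.036, -0.001]
ft_force: [-0.7, 0.2, 0.2]
grip_width: 92.1
```

>>> apply_moves(
  moves=[
    [[-0.01,-0.001,0],0,1],
    [[-0.022,-0.002,0],0,1],
    [[-0.034,-0.002,0],0,1],
    [[-0.042,-0.003,0],0,1],
    [[-0.045,-0.003,0],0,1],
  ],
)

```text
time: 8.88
ee_pos: [545.9, -164.3, 64.2]
tool_rot: [0.0, 0.999, 0.036, 0.0]
ft_force: [0.4, 0.1, -0.0]
grip_width: 91.9
```

>>> apply_moves(
  moves=[
    [[-0.002,0,-0.001],0,1],
    [[-0.004,0,-0.001],0,1],
    [[-0.005,0,-0.001],0,1],
    [[-0.005,0,-0.001],0,1],
  ],
)

```text
time: 9.22
ee_pos: [542.0, -164.1, 62.2]
tool_rot: [0.0, 0.999, 0.036, 0.0]
ft_force: [-0.0, -0.3, -0.9]
grip_width: 92.2
```

>>> apply_moves(
  moves=[
    [[-0.002,0,0],0,1],
    [[-0.0035,-0.0002,0],0,1],
    [[-0.0043,-0.0003,0],0,1],
    [[-0.0043,-0.0003,0],0,1],
    [[-0.0043,-0.0003,0],0,1],
  ],
)

```text
time: 9.63
ee_pos: [537.6, -164.4, 62.1]
tool_rot: [0.0, 0.999, 0.036, 0.0]
ft_force: [1.3, -1.9, 0.2]
grip_width: 91.7
```

```bash
python3 - <<'E'
from plant import monitor
s=monitor.observe();print(s["time"],s["ee_pos"],s["ft_force"])
E
```

```text
9.6333 [ 537.56247286 -164.39105001   62.12577756] [ 1.25572745 -1.91757103  0.1621794 ]
```

>>> apply_moves(
  moves=[
    [[-0.001,0,0],0,1],
    [[-0.001,0,0],0,1],
    [[-0.001,0,0],0,1],
  ],
)

```text
time: 9.88
ee_pos: [536.5, -164.4, 62.1]
tool_rot: [0.0, 0.999, 0.036, 0.0]
ft_force: [0.8, 0.3, 0.3]
grip_width: 91.9
```

>>> apply_moves(
  moves=[
    [[0.005,0.0003,0],0,1],
    [[0.015,0.001,0],0,1],
    [[0.03,0.002,0.01],0,1],
    [[0.05,0.003,0.04],0,1],
    [[0.05,0.003,0.08],0,1],
  ],
)

```text
time: 10.3
ee_pos: [588.2, -160.7, 140.8]
tool_rot: [-0.001, 0.999, 0.037, -0.001]
ft_force: [-0.3, 1.0, 0.4]
grip_width: 92.1
```

>>> apply_moves(
  moves=[
    [[0,0,0.04],0,1],
    [[0,0,0.08],0,1],
    [[0,0,0.12],0,1],
    [[0,0,0.14],0,1],
    [[-0.03,-0.002,0.14],0,1],
  ],
)

```text
time: 10.72
ee_pos: [562.9, -163.9, 288.0]
tool_rot: [0.001, 0.999, 0.037, 0.005]
ft_force: [-0.7, -0.2, -0.9]
grip_width: 91.8
```

>>> apply_moves(
  moves=[
    [[-0.04,-0.003,0],0,1],
    [[-0.08,-0.006,0],0,1],
    [[-0.12,-0.009,0],0,1],
    [[-0.15,-0.011,0],0,1],
    [[-0.178,-0.013,0],0,1],
  ],
)

```text
time: 11.13
ee_pos: [377.0, -176.2, 282.3]
tool_rot: [0.0, 0.999, 0.036, -0.0]
ft_force: [0.6, -0.6, 0.8]
grip_width: 92.0
```

>>> apply_moves(
  moves=[
    [[0,0,0],0,1],
    [[0,0,0],0,1],
    [[0,0,0],0,1],
    [[0,0,0],0,1],
  ],
)

```text
time: 11.47
ee_pos: [379.8, -176.5, 282.3]
tool_rot: [0.0, 0.999, 0.036, 0.0]
ft_force: [-1.4, 0.6, -0.9]
grip_width: 91.8
```

```bash
python3 m.py 6; python3 e.py 6
```

```text
11.4667 [ 379.84841515 -176.4715487   282.32331427] [-1.41961717  0.64033017 -0.91258296] [ 447.58815657 -171.9502332   452.82868896]
edge [[314.12437569 109.71695269]]
cornersback [[319.93878909  20.898019  ]]
edge rows [107.4  107.37] slope -0.0739 x@-165 445.23
grip rows [106.7 106.8] slope -0.0731 x@-165 445.93
front rows [143.5 143.5] slope -0.0737 x@-165 406.82
back rows [25.5 26.5] slope -0.0673 x@-165 525.3
grip-edge 0.7032067603795217 grip-front 39.00785078261261 back-grip 79.15075130772031
```

View pics/wrist6.png

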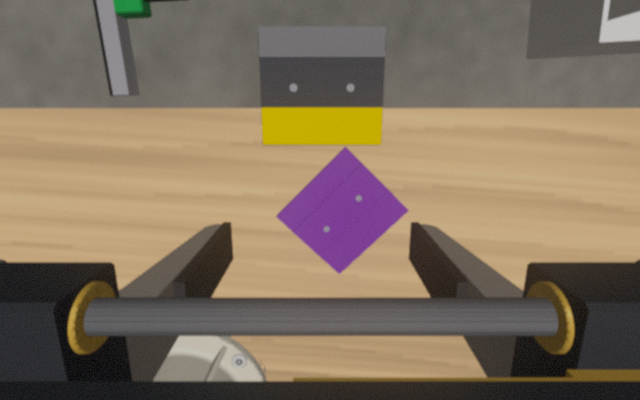

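The final wrist view shows the grip line at row 106.7 and the sill edge at 107.4. That is 0.7 mm short, with slopes −0.0731 and −0.0739, so it is square. I'll swing the arm clear for an independent check with the fixed cameras.

>>> apply_moves(
  moves=[
    [[-0.012,-0.039,0],0,1],
    [[-0.024,-0.078,0],0,1],
    [[-0.036,-0.117,0],0,1],
    [[-0.048,-0.156,0],0,1],
    [[-0.06,-0.195,0],0,1],
  ],
)

```text
time: 12.03
ee_pos: [318.1, -373.2, 281.9]
tool_rot: [-0.0, 0.999, 0.037, 0.0]
ft_force: [0.8, -0.2, 0.0]
grip_width: 92.1
```

>>> apply_moves(
  moves=[
    [[-0.012,-0.039,0],0,1],
    [[-0.024,-0.078,0],0,1],
    [[-0.036,-0.117,0],0,1],
    [[-0.04,-0.156,0],0,1],
    [[-0.04,-0.18,0],0,1],
  ],
)

```text
time: 12.45
ee_pos: [277.4, -555.0, 281.3]
tool_rot: [0.0, 0.999, 0.036, -0.0]
ft_force: [0.6, 0.2, 0.2]
grip_width: 91.7
```

```bash
python3 m.py 7; python3 - <<'E'
from plant import eyes
from h import *
a=cv2.imread("pics/top7.png");b=cv2.imread("pics/top0.png")
cv2.imwrite("pics/t7z.png",cv2.resize(a[190:290,330:490],None,fx=5,fy=5,interpolation=cv2.INTER_CUBIC))
c=eyes.get_calibration("top"); im=a.astype(float)
yb=im[...,2]-im[...,0]; g=im.mean(2)
def sub(v,r0,r1,up=True):
    v=v[r0:r1]*(1 if up else -1); lo,hi=np.median(v[:4]),np.median(v[-4:]); t=(lo+hi)/2
    i=np.argmax(v>t); return r0+i-1+(t-v[i-1])/(v[i]-v[i-1])
Y=[(u,sub(yb[:,u],238,260)) for u in range(379,420,3)]
W=cast(c,Y,68);p=np.polyfit(W[:,1],W[:,0],1);print("grip",p,np.polyval(p,-165),np.round(Y[::4],1).tolist())
E=[]
for u in list(range(335,370,2))+list(range(430,480,2)):
    r0=int(265-(u-115)*25/430); col=g[r0-10:r0+8,u]; base=np.median(col[:5]); t=(base+45)/2+5
    i=np.argmax(col<t); E.append((u,r0-10+i-1+(col[i-1]-t)/(col[i-1]-col[i])))
W=cast(c,E,60);q=np.polyfit(W[:,1],W[:,0],1);print("edge",q,np.polyval(q,-165),"res",np.std(W[:,0]-np.polyval(q,W[:,1])))
print("grip-edge",(np.polyval(p,-165)-np.polyval(q,-165))*.9973)
d=cv2.absdiff(a,b).max(2); print("changed px in left sill/caddy:",(d[70:262,110:365]>40).sum(),(d[120:225,470:548]>40).sum())
E
```

```text
12.45 [ 277.37785013 -555.00647337  281.3256427 ] [0.64110565 0.17289502 0.18652387] [ 345.31698354 -550.5524288   451.77595854]
edge [[-57.15144846 -23.3826428 ]]
cornersback [[ -84.3431838  -133.12185548]]
grip [-7.17973210e-02  4.33784961e+02] 445.63151943393416 [[379.0, 248.8], [391.0, 248.2], [403.0, 247.5], [415.0, 246.7]]
edge [-7.34999715e-02  4.31894438e+02] 444.02193290946764 res 0.3002458704878155
grip-edge 1.6052406408504623
changed px in left sill/caddy: 0 0
```

View pics/top7.png

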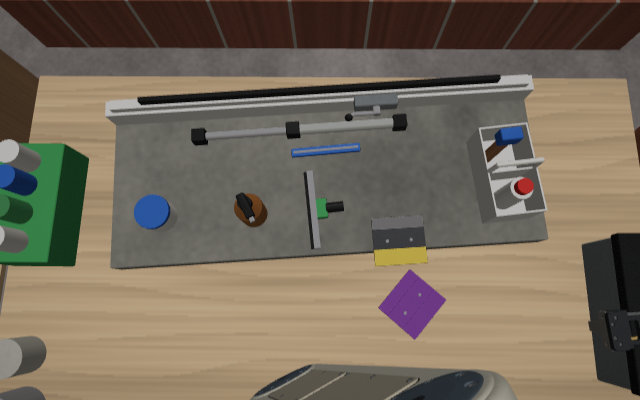

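View pics/t7z.png

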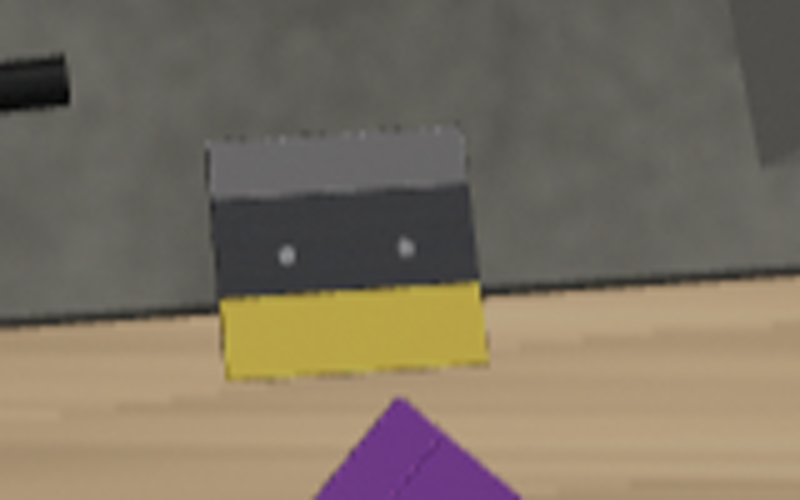

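The top view with the arm clear shows the scraper square, with only the yellow end over the edge. No pixels changed around the other items. The grip line is 0.7 mm (wrist, straight down) to 1.6 mm (top, coarse pixels) on the sill side, so I'm handing in.

```bash
python3 -c "
from plant import workorder; print(workorder.finish_job())"
```

```text
the job is handed in; nothing more can be done
None
```

I pushed the scraper about 109 mm along the sill with both open fingertips on its guard end, turning it about 0.174 rad. It now sits square, with its yellow grip hanging over the edge nearest the robot. The job was handed in at about 12.6 s, with the arm well clear of the sill.

- **Grip line at the edge:** it is 0.7 mm short of the edge by the wrist camera looking straight down, and 1.6 mm short by the coarser top camera. These disagree by about 1 mm. I trusted the wrist view and left the remainder alone.
- **Squareness:** the grip line and the edge agree within 0.001 rad (wrist) and 0.002 rad (top).
- **Other items:** no pixels changed between the first and last top pictures in the areas checked, which held everything else on the sill except the right-hand end of the pole. The pole's end looked unmoved.
- **Forces:** readings at the wrist stayed around 2 N.
- **Failed check:** my line fit in the scene camera picture, taken before the last push, came out bad (9.6 mm residual). I discarded it.

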